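# Open a carton and hold up the bottle carrier

## Robot

A 6-joint arm with a two-finger parallel gripper is mounted at the origin on a cart in front of the work surface, level with it; the furniture and walls round the work are solid. World frame = base frame: x ahead of the robot, y to its left, z up, the work surface at z = 0. Lengths are in m, angles in rad, forces in N, time in s.
With the tool pointing down it reaches from about 0.3 to 0.825 m from the base axis. Payload 5.4 kg.
Tool frame: the origin (TCP) lies on the mounting face of the last link; the fingertips stand 190 mm ahead of it and the grasp point (between the pads) lies 171 mm ahead of it; z points along the fingers, y is the line along which they close (so a half turn about z gives the same grasp; the last joint's range is limited). The gripper opens to 92 mm and grips with 3 to 60 N. Pads are 20 mm wide; open, the fingers measure 128 mm over their backs; the gripper's body (75 mm by 189 mm) begins 69 mm behind the grasp point.
Start: joints at [-1.365, 0.158, 1.597, -0, 1.386, -0.21], TCP at [0.232, -0.526, 0.405] pointing down, gripper open.
Joint ranges: [-2.91, 2.91], [-0.94, 2.29], [0.18, 2.7], [-1.29, 4.43], [0.17, 2.64], [-3, 3]. Speed limits (rad/s): [2.57, 2.57, 3.14, 3.14, 3.14, 3.14].

## Interface

Orientations are given as a unit quaternion [w, x, y, z].
In Python, from rig import observe, viewer, hand_in gives the robot as it stands. The module is installed in compiled form; this text tells all that it offers.
- The arm moves only by the tool apply_moves, never from a script. Its argument "motion" is a list of rows, each an object of numbers: "gripper": the closure, from 0 (fully open) to 1 (shut); "tx", "ty", "tz": the shift along the tool's x, y, z in mm; "roll": the turn about the tool's z in degrees. A call has 1 to 10 rows; each row shifts and turns the commanded pose from where the row before left it, along the tool's axes as they then stand; what a row does not reach is not made up. A row lasts 1/10 s, in which the tool goes at most 50 mm and 8.59 degrees, less where a joint would pass 70% of its speed; a pose out of reach is approached as far as the arm can. A call with a gripper value outside its range is refused whole. The fingers move at their own pace and stop on an object; the grip force is fixed at half the most. Time passes only in rows, so rows that do not move let the fingers close. It gives the time, the measured TCP pose, the force, the opening and the grip force at its end, in the units of the state.
- observe(): the state, without advancing time (a new reading comes with each control period).
- viewer.capture(name): name is "side" or "top" or "wrist"; returns a dict with "img" (400x640x3 uint8, red, green, blue), "range_z" (400x640 float32, m along the optical axis (not along the pixel's ray), 0 where there is no reading), "mtx" (3x3 intrinsics, pixels), "rvec" (rotation vector, rad) and "tvec" (3), from world to camera coordinates, as OpenCV has them. Camera axes: x right, y down, z forward; pixel columns grow to the right and rows downward; lengths in m; the calibration is good to about 2 mm. A picture is of the moment at which its call begins.
- hand_in(): hands the job in; it is judged then, once.
Trained networks look in a picture, given as the dict that the camera call returned (one of the last four; its "shot" number tells which), for a name from the list of things; names that differ only in an ending like _2 or _b are one class to them, and where a whole thing is asked for, a point or a joint stands for the part that bears it (a point fixed in the world has none). Each returns a list of dicts, best first, with "confidence" (0 to 1); they miss things now and then, are a little off and sometimes report something else, mostly with a low value. They report only what shows in the picture. A call takes as long as a camera call. They do not tell look-alikes from the thing itself.
- viewer.trace(picture, thing): "region" (400x640 bool, what is visible of it) and "xy" ([column, row] in pixels, amid what is visible of it).
The state is a dict: "t": time; "qpos": joint angles; "dq": joint speeds; "effort": joint torques, N m; "ee_pos": TCP position; "ee_rot": TCP orientation; "ft_force": force on the tool from outside, world axes, zero at the start; "wrist_torque": the same for the moment, N m; "gripper_width": finger opening in m; "gripper_force": force on a finger pad.
Only numpy, scipy, OpenCV 4.12 (cv2) and the standard library are available. Lean on these libraries where they do the work, as an engineer would, in place of code of your own. Each camera call takes 0.05 s, during which the arm holds its last target. There are 200 camera calls.

## Task

Fold both half-raised flaps of the cardboard carton right back, well past upright, so that they stay open. Then take the wooden bottle carrier by its blue grip, lift it with both bottles standing in it straight up out of the carton, keeping it level, and hold it level and still in the air above the carton, its underside at least 4 cm above the carton's rim. Hold it so for two seconds and finish while still holding it; leave the other things on the worktop where they are.

Things in the scene. Friction and masses are not known exactly. Their poses are not given: they have to be found in the camera images.
- carton: Brown cardboard carton, fixed to the worktop. Outer size 164 (x) x 152 (y) x 140 mm high, walls and floor 4 mm. Origin: centre of its underside; z up. Open at the top between two movable flaps, left (+y side) and right (-y side); fixed end flaps hang down outside its x ends, within 20 mm of them.
- flap_left (a joint): Hinge angle (rad) of the flap on the carton's +y side: 0 flat across the top, 1.57 upright, stops at 2.5 (folded back outside); starts at 0.55 to 0.95. Hinge line along the carton's x at y = +74, z = 140 mm in the carton's frame. Flap 160 mm long (x), 3 mm thick. Light friction hinge: stays where left, yields to under 1 N; push its free edge from the middle outward and up.
- flap_right (a joint): The same for the flap on the carton's -y side: hinge line at y = -74 mm, z = 140 mm in the carton's frame.
- flap_left_edge (a point): Middle of the left flap's free edge, 50 mm from its hinge line.
- flap_right_edge (a point): Middle of the right flap's free edge, 50 mm from its hinge line.
- carrier: Pale wooden carrier for two bottles, loose in the carton, about 0.26 kg loaded. Tray 116 (x) x 48 (y) x 35 mm high; a post 24 x 12 mm in its middle bears a blue grip 44 (x) x 16 (y) x 26 mm high, top 132 mm above the underside: take it across the 16 mm. Origin: centre of underside; z up. Pockets 37 x 38 mm at x = +34 and -34 mm, their floor 6 mm up.
- carrier_grip (a point): Centre of the carrier's blue grip, 119 mm above the carrier's underside.
- bottle_red: Amber glass dropper bottle, red and blue label, 33 mm across and 102 mm tall, 50 g or so, standing loose in one pocket of the carrier (its top is 108 mm above the carrier's underside, below the blue grip). Origin: centre of its underside; z up.
- bottle_white: Amber glass dropper bottle with a pale label, same size, standing loose in the other pocket. Origin: centre of its underside; z up.
- pot_b: Bystander: grey clay pot, 68 mm across, 71 mm high, loose on the worktop. Origin: centre of its underside.
- tape_roll: Bystander: roll of tan tape lying flat, 96 mm across, 25 mm high, loose.
- match_box: Bystander: orange match box, 37 x 58 x 17 mm, loose.
- cork_block: Bystander: cork block, 60 x 100 x 33 mm, loose.
Mind the look-alikes: they are no part of the job. Leave any red look-alike of the carrier alone.

How it is judged:
On the way, in this order (a step that is already met when the one before it is completed fails the run):
1. both flaps folded back past upright (value of joint each of flap_left, flap_right above 1.75 rad), for 0.2 s.
2. carrier held level and still above the carton for two seconds (all of step 1 and z of carrier in the frame of carton above 0.175 m and horizontal distance between carrier and carton below 0.08 m and angle between carrier's own z axis and vertical below 0.12 rad and linear speed of carrier below 0.02 m/s and angular speed of carrier below 0.15 rad/s and contact force between carrier and the fingers above 0.5 N and contact force between carrier and carton below 0.05 N and z of bottle_red in the frame of carrier between 0 and 0.012 m and horizontal distance between each of bottle_red, bottle_white and carrier below 0.045 m and angle between each of bottle_red, bottle_white's own z axis and vertical below 0.25 rad and z of bottle_white in the frame of carrier between 0 and 0.012 m), for 1.9 s.
At the end, for the whole second after the job is handed in: Flaps beyond 1.75 rad; carrier gripped, clear of carton and flaps, underside over 35 mm above the rim, within 80 mm of the carton's middle, tilt under 0.12 rad, slower than 20 mm/s and 0.15 rad/s; bottles down in their pockets, upright within 0.25 rad (all of step 2); the arm keeps its last pose, push and grip.
It fails at once if the carrier is tipped (more than 0.3 rad) (angle between carrier's own z axis and vertical above 0.3 rad).
It fails at once if the carrier is lifted off the carton floor before both flaps are back (z of carrier in the frame of carton above 0.03 m and value of joint any of flap_left, flap_right below 1.6 rad).
It fails at once if a bystander is pushed away (distance of any of pot_b, tape_roll, match_box, cork_block from where it was at the start of the episode above 0.03 m).
It also fails if it takes over 64 s, if anything falls off the work surface, if the arm or the gripper's body presses on something with over 40 N, if the wrist force passes 120 N, or if a joint passes its speed limit or range.

## Working session

There is one attempt and no reset: what is moved stays moved. The work goes in short steps, Python scripts to look and compute and a tool call to move; the robot and the scene stay as the last step left them, time stands still between calls to the robot, and variables do not carry over. Pictures are saved under pics/ and viewed, at most 10 in all, crops included, and the job is handed in when it is done.

Besides the shell and the picture viewer there is one more tool, called by a JSON object that holds its "method" and its "body", one argument or row to a line. apply_moves: Moves the arm, as the interface text tells. Its arguments: {"type":"object","properties":{"motion":{"type":"array"}},"required":["motion"]}

```bash
mkdir -p pics
cat > h.py <<'E'
import numpy as np,cv2
from rig import observe,viewer,hand_in
def cap(n):
    d=viewer.capture(n); d['R']=cv2.Rodrigues(np.array(d['rvec'],float))[0]; return d
def save(d,f,box=None,s=1):
    im=d['img'][:,:,::-1]
    if box: im=im[box[1]:box[3],box[0]:box[2]]
    cv2.imwrite('pics/'+f,cv2.resize(im,None,fx=s,fy=s,interpolation=cv2.INTER_CUBIC))
def cloud(d,m=None):
    z=d['range_z']; m=(z>0) if m is None else (m&(z>0))
    v,u=np.nonzero(m); zz=z[v,u]
    p=np.linalg.inv(d['mtx'])@np.stack([u*zz,v*zz,zz])
    return (d['R'].T@(p-np.array(d['tvec']).reshape(3,1))).T
def find(d,n):
    for r in viewer.trace(d,n)[:3]:
        p=cloud(d,r['region'])
        if len(p)>5: print(n,round(r['confidence'],2),np.round(r['xy']),'med',np.median(p,0).round(3),'lo',np.percentile(p,2,axis=0).round(3),'hi',np.percentile(p,98,axis=0).round(3))
E
python3 - <<'E'
from h import *
a=cap('top');b=cap('side')
cv2.imwrite('pics/a.png',np.vstack([a['img'],b['img']])[:,:,::-1][::1,::1]) 
im=cv2.imread('pics/a.png');cv2.imwrite('pics/a.png',cv2.resize(im,(480,600)))
for d in(a,b):
    for n in['carton','flap_left','flap_right','carrier','carrier_grip','bottle_red','bottle_white','pot_b','tape_roll','match_box','cork_block']: find(d,n)
    print(d['R'].round(2).tolist(),np.ravel(d['tvec']).round(2))
s=observe();print(s['ee_pos'],s['ee_rot'],s['t'])
E
```

```text
carton 0.87 [292. 223.] med [0.474 0.119 0.132] lo [0.373 0.023 0.001] hi [0.561 0.189 0.181]
flap_left 0.6 [283. 213.] med [0.489 0.147 0.16 ] lo [0.414 0.108 0.01 ] hi [0.566 0.183 0.177]
carrier 0.68 [299. 227.] med [0.46  0.092 0.083] lo [0.435 0.062 0.023] hi [0.508 0.111 0.14 ]
carrier_grip 0.64 [307. 222.] med [0.485 0.077 0.07 ] lo [0.477 0.067 0.03 ] hi [0.499 0.087 0.115]
bottle_red 0.55 [308. 223.] med [0.485 0.077 0.069] lo [0.477 0.067 0.031] hi [0.497 0.087 0.103]
pot_b 0.76 [159. 243.] med [0.475 0.556 0.045] lo [0.433 0.519 0.001] hi [0.5   0.59  0.074]
tape_roll 0.62 [452. 174.] med [ 0.628 -0.438  0.024] lo [ 0.583 -0.483  0.005] hi [ 0.67  -0.394  0.032]
cork_block 0.87 [200. 242.] med [0.466 0.426 0.033] lo [0.421 0.393 0.001] hi [0.518 0.467 0.042]
[[-0.08, -1.0, -0.01], [-0.87, 0.08, -0.49], [0.49, -0.03, -0.87]] [0.1  0.55 1.44]
carton 0.72 [284. 237.] med [0.408 0.178 0.104] lo [0.175 0.105 0.003] hi [0.557 0.242 0.297]
flap_right 0.24 [481. 228.] med [ 0.623 -0.437  0.021] lo [ 0.582 -0.481  0.002] hi [ 0.717 -0.391  0.031]
carrier 0.9 [384. 241.] med [ 0.474
[... 176 characters left out ...]

bottle_white 0.42 [480. 234.] med [ 0.609 -0.435  0.021] lo [ 0.581 -0.476  0.004] hi [ 0.669 -0.391  0.031]
pot_b 0.71 [175. 231.] med [0.452 0.552 0.054] lo [0.432 0.523 0.005] hi [0.496 0.585 0.075]
tape_roll 0.93 [480. 231.] med [ 0.62  -0.435  0.021] lo [ 0.582 -0.479  0.003] hi [ 0.673 -0.39   0.031]
match_box 0.61 [452. 235.] med [ 0.601 -0.349  0.02 ] lo [ 0.58  -0.378  0.005] hi [ 0.63  -0.321  0.024]
cork_block 0.67 [211. 240.] med [0.459 0.426 0.034] lo [0.421 0.393 0.006] hi [0.516 0.472 0.04 ]
[[0.11, -0.99, -0.01], [-0.5, -0.05, -0.87], [0.86, 0.1, -0.5]] [-0.01  0.39  1.02]
[ 0.2322446  -0.52599014  0.40470946] [1.83850713e-06 9.78465503e-01 2.06410414e-01 3.60067033e-06] 1.2
```

View pics/a.png

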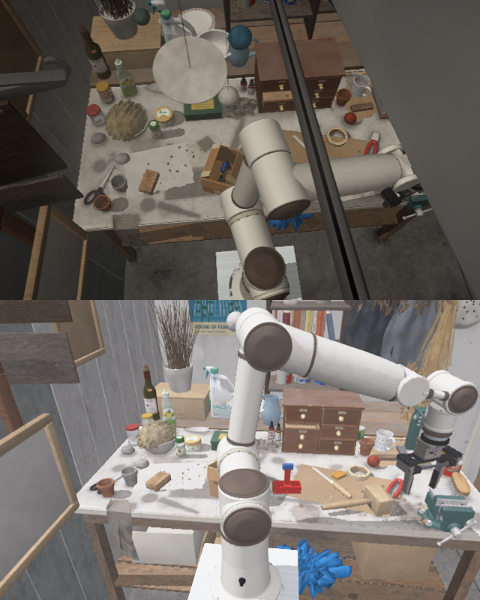

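{"method": "apply_moves", "body": {
  "motion": [
    {"tz": -20,"tx": 20},
    {"tx": 24,"ty": -24,"tz": -10},
    {"tx": 24,"ty": -29,"tz": -8},
    {"tx": 24,"ty": -29,"tz": -8},
    {"tx": 24,"ty": -29,"tz": -8},
    {"tx": 24,"ty": -29,"tz": -8},
    {"tx": 24,"ty": -29,"tz": -8},
    {"tx": 24,"ty": -29,"tz": -8},
    {"tx": 24,"ty": -29,"tz": -5}
  ]
}}

```text
invalid input at $.motion[0]: expected keys gripper, tx, ty, tz, roll
```

{"method": "apply_moves", "body": {
  "motion": [
    {"tx": 24,"ty": -29},
    {"tx": 24,"ty": -29},
    {"tx": 24,"ty": -29},
    {"tx": 24,"ty": -29},
    {"tx": 24,"ty": -29},
    {"tx": 24,"ty": -29},
    {"tx": 24,"ty": -29},
    {"tx": 12,"ty": -20},
    {}
  ]
}}

```text
invalid input at $.motion[0]: expected keys gripper, tx, ty, tz, roll
```

Run:
```python
from h import *
a=cap('top');b=cap('wrist')
save(a,'b1.png',(180,120,500,340),2.4);save(b,'b2.png')
for d in(b,a):
    for n in['carton','flap_left','flap_right','carrier','carrier_grip','bottle_red','bottle_white']: find(d,n)
s=observe();print(s['ee_pos'],s['ee_rot'],s['t'],s['qpos'])
```

```text
carton 0.98 [292. 225.] med [0.475 0.12  0.131] lo [0.372 0.023 0.   ] hi [0.561 0.19  0.181]
flap_left 0.61 [283. 213.] med [0.49  0.148 0.159] lo [0.414 0.109 0.   ] hi [0.569 0.189 0.176]
flap_right 0.82 [316. 223.] med [0.438 0.046 0.168] lo [0.372 0.015 0.151] hi [0.513 0.076 0.187]
carrier 0.54 [302. 229.] med [0.457 0.093 0.083] lo [0.436 0.079 0.028] hi [0.48  0.111 0.141]
carrier_grip 0.51 [298. 232.] med [0.458 0.093 0.081] lo [0.428 0.078 0.011] hi [0.485 0.111 0.144]
bottle_red 0.39 [308. 221.] med [0.485 0.077 0.069] lo [0.478 0.067 0.028] hi [0.501 0.087 0.111]
bottle_red 0.3 [295. 241.] med [0.429 0.111 0.085] lo [0.42  0.097 0.041] hi [0.465 0.125 0.114]
bottle_red 0.3 [198. 242.] med [0.469 0.427 0.033] lo [0.422 0.39  0.   ] hi [0.521 0.466 0.041]
bottle_white 0.49 [297. 238.] med [0.428 0.109 0.086] lo [0.42  0.097 0.063] hi [0.439 0.124 0.113]
[ 0.23222581 -0.52601167  0.40472198] [ 2.12887702e-05  9.78465012e-01  2.06412741e-01 -3.18935210e-06] 2.0 [-1.36511102e+00  1.58390233e-01  1.59696941e+00 -6.39270107e-06
  1.38619042e+00 -2.10128164e-01]
```

View pics/b2.png

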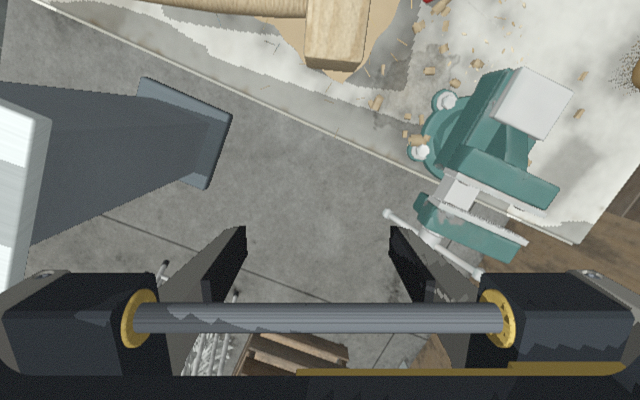

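View pics/b1.png

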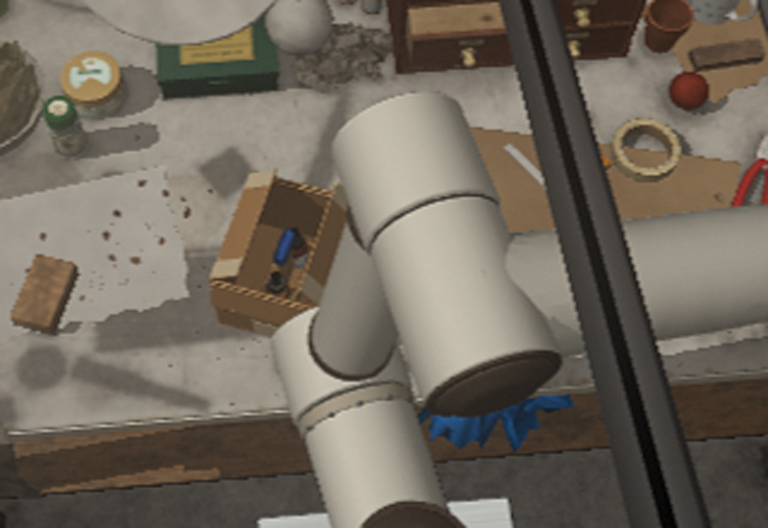

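{"method": "apply_moves", "body": {
  "motion": [
    {"gripper": 0,"tx": 20,"ty": 0,"tz": -20,"roll": 0},
    {"gripper": 0,"tx": 24,"ty": -24,"tz": -10,"roll": 0},
    {"gripper": 0,"tx": 24,"ty": -29,"tz": -8,"roll": 0},
    {"gripper": 0,"tx": 24,"ty": -29,"tz": -8,"roll": 0},
    {"gripper": 0,"tx": 24,"ty": -29,"tz": -8,"roll": 0},
    {"gripper": 0,"tx": 24,"ty": -29,"tz": -8,"roll": 0},
    {"gripper": 0,"tx": 24,"ty": -29,"tz": -8,"roll": 0},
    {"gripper": 0,"tx": 24,"ty": -29,"tz": -8,"roll": 0},
    {"gripper": 0,"tx": 24,"ty": -29,"tz": -8,"roll": 0},
    {"gripper": 0,"tx": 24,"ty": -29,"tz": -8,"roll": 0}
  ]
}}

```text
t: 3.0
ee_pos: [0.3447, -0.1949, 0.4992]
ee_rot: [0.0, 0.979, 0.206, 0.0]
ft_force: [1.4, -0.1, 0.7]
gripper_width: 0.0917
gripper_force: 0.0
```

{"method": "apply_moves", "body": {
  "motion": [
    {"gripper": 0,"tx": 24,"ty": -29,"tz": 0,"roll": 0},
    {"gripper": 0,"tx": 24,"ty": -29,"tz": 0,"roll": 0},
    {"gripper": 0,"tx": 24,"ty": -29,"tz": 0,"roll": 0},
    {"gripper": 0,"tx": 24,"ty": -29,"tz": 0,"roll": 0},
    {"gripper": 0,"tx": 24,"ty": -29,"tz": 0,"roll": 0},
    {"gripper": 0,"tx": 24,"ty": -29,"tz": 0,"roll": 0},
    {"gripper": 0,"tx": 0,"ty": 0,"tz": 0,"roll": 0}
  ]
}}

```text
t: 3.7
ee_pos: [0.4063, 0.024, 0.4988]
ee_rot: [-0.001, 0.978, 0.209, 0.0]
ft_force: [0.1, -0.4, 0.1]
gripper_width: 0.0922
gripper_force: 0.0
```

Run:
```python
from h import *
a=cap('top');b=cap('wrist')
save(b,'c2.png')
for d in(b,a):
    for n in['carton','flap_left','flap_right','carrier','carrier_grip','bottle_red','bottle_white']: find(d,n)
s=observe();print(s['ee_pos'],s['ee_rot'],s['t'],s['qpos'])
```

```text
carton 0.56 [277.  96.] med [0.476 0.117 0.141] lo [0.38  0.015 0.003] hi [0.559 0.182 0.181]
flap_left 0.95 [240.  64.] med [0.493 0.147 0.161] lo [0.415 0.109 0.144] hi [0.559 0.189 0.174]
flap_right 0.71 [316. 148.] med [0.451 0.041 0.166] lo [0.375 0.006 0.144] hi [0.518 0.078 0.182]
carrier 0.9 [287. 113.] med [0.466 0.094 0.04 ] lo [0.41  0.059 0.007] hi [0.52  0.139 0.138]
carrier 0.83 [419. 160.] med [ 0.482 -0.107  0.035] lo [ 0.456 -0.172  0.005] hi [ 0.507 -0.06   0.133]
carrier_grip 0.95 [418. 162.] med [ 0.482 -0.106  0.035] lo [ 0.456 -0.171  0.005] hi [ 0.507 -0.06   0.133]
carrier_grip 0.6 [290. 109.] med [0.467 0.094 0.04 ] lo [0.41 0.06 0.01] hi [0.52  0.137 0.138]
bottle_white 0.72 [264. 129.] med [0.435 0.107 0.078] lo [0.42  0.097 0.025] hi [0.446 0.128 0.112]
flap_left 0.7 [281. 219.] med [0.472 0.153 0.157] lo [0.413 0.13  0.005] hi [0.57  0.186 0.176]
carrier 0.94 [364. 225.] med [ 0.478 -0.119  0.029] lo [ 0.452 -0.177 -0.   ] hi [ 0.526 -0.064  0.134]
carrier_grip 0.65 [364. 230.] med [ 0.478 -0.117  0.029] lo [ 0.452 -0.175  0.   ] hi [ 0.509 -0.064  0.134]
[0.4061679  0.02079167 0.49870035] [-9.61598123e-06  9.78476484e-01  2.06358355e-01 -3.37515504e-06] 4.5 [-2.48118533e-01 -3.48780600e-01  1.88510104e+00  1.43032316e-05
  1.60528675e+00  9.06974808e-01]
```

View pics/c2.png

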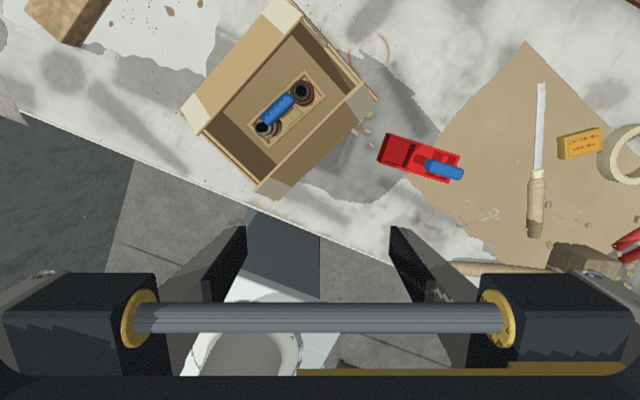

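Two carriers: the pale wooden one with two bottles inside the carton at (287,113), and a red one on the worktop at (419,160). The pale one matches the description. I'll confirm this with a crop and fit the geometry.

```bash
cat > fit.py <<'E'
from h import *
d=cap('wrist');save(d,'d1.png',(170,0,480,220),2.4)
c=viewer.trace(d,'carton')[0]['region']
hsv=cv2.cvtColor(d['img'],cv2.COLOR_RGB2HSV)
blue=(hsv[...,0]>100)&(hsv[...,0]<125)&(hsv[...,1]>120)&(hsv[...,2]>80)
p=cloud(d,blue);p=p[(p[:,2]>.125)&(p[:,2]<.145)&(p[:,1]>.03)]
r=cv2.minAreaRect((p[:,:2]*1000).astype(np.float32));print('grip',r,np.median(p[:,2]),len(p))
for n in('flap_left','flap_right'):
    q=cloud(d,viewer.trace(d,n)[0]['region']);m=np.median(q,0);q=q[q[:,2]>.136]
    for _ in range(4):
        m=q.mean(0);w,v=np.linalg.eigh(np.cov((q-m).T));nn=v[:,0]*np.sign(v[2,0]);e=abs((q-m)@nn);q=q[e<.003]
    h=np.cross(nn,[0,0,1]);h/=np.linalg.norm(h)
    print(n,len(q),'n',nn.round(3),'tilt',np.arccos(nn[2]).round(3),'axis deg',np.degrees(np.arctan2(h[1],h[0])).round(1))
    u=np.cross(h,nn); t=(q-m)@u; s=(q-m)@h
    k=np.sign(u[2]) 
    for e,nm in((np.percentile(t*k,99),'top'),(np.percentile(t*k,1),'bot')): print(nm,(m+u*k*e+h*(np.percentile(s,1)+np.percentile(s,99))/2).round(3))
E
python3 fit.py
```

```text
grip ((465.0686340332031, 98.83436584472656), (15.37485122680664, 43.627174377441406), 64.51748657226562) 0.13635420313370425 523
flap_left 5084 n [0.225 0.571 0.789] tilt 0.661 axis deg -21.5
top [0.481 0.131 0.174]
bot [0.495 0.167 0.144]
flap_right 5136 n [0.225 0.571 0.79 ] tilt 0.66 axis deg -21.5
top [0.481 0.131 0.174]
bot [0.495 0.167 0.144]
```

View pics/d1.png

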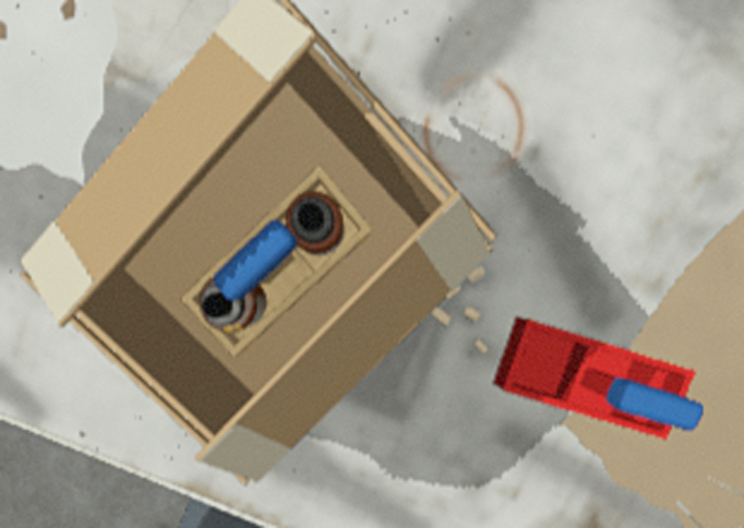

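Confirmed: the crop shows the pale tray with the two bottles and the blue grip at about (255,262), inside the carton. The red one at (595,380) is the look-alike. Now I'll go over the carton's middle with the fingers shut.

{"method": "apply_moves", "body": {
  "motion": [
    {"gripper": 1,"tx": 30,"ty": -16,"tz": 0,"roll": 0},
    {"gripper": 1,"tx": 30,"ty": -16,"tz": 0,"roll": 0},
    {"gripper": 1,"tx": 30,"ty": -16,"tz": 0,"roll": 0},
    {"gripper": 1,"tx": 0,"ty": 0,"tz": 0,"roll": 8},
    {"gripper": 1,"tx": 0,"ty": 0,"tz": 0,"roll": 8},
    {"gripper": 1,"tx": 0,"ty": 0,"tz": 0,"roll": 8},
    {"gripper": 1,"tx": 0,"ty": 0,"tz": 0,"roll": 8},
    {"gripper": 1,"tx": 0,"ty": 0,"tz": 0,"roll": 8},
    {"gripper": 1,"tx": 0,"ty": 0,"tz": 0,"roll": 7},
    {"gripper": 1,"tx": 0,"ty": 0,"tz": 0,"roll": 0}
  ]
}}

```text
t: 5.7
ee_pos: [0.4691, 0.1012, 0.4986]
ee_rot: [0.0, 0.98, -0.201, -0.0]
ft_force: [0.3, 0.1, -0.2]
gripper_width: 0.0137
gripper_force: 0.0
```

```bash
cat > st.py <<'E'
from h import *
from scipy.spatial.transform import Rotation as Ro
s=observe();q=s['ee_rot'];R=Ro.from_quat([q[1],q[2],q[3],q[0]]).as_matrix()
print(s['ee_pos'].round(4),R.round(3).tolist(),s['t'],s['gripper_width'],'ydeg',np.degrees(np.arctan2(R[1,1],R[0,1])))
for n,t in(('carton',(.469,.101,0)),('grip',(.465,.099,0))): print(n,'in tool mm',(R.T@(np.array(t)-s['ee_pos'])*1000).round(1))
E
python3 st.py
```

```text
[0.4691 0.1012 0.4986] [[0.919, -0.394, -0.0], [-0.394, -0.919, -0.0], [-0.0, 0.0, -1.0]] 5.7 0.013714144047630574 ydeg -113.18361636225572
carton in tool mm [0.000e+00 2.000e-01 4.986e+02]
grip in tool mm [ -2.9   3.6 498.6]
```

{"method": "apply_moves", "body": {
  "motion": [
    {"gripper": 1,"tx": 0,"ty": 0,"tz": 30,"roll": 0},
    {"gripper": 1,"tx": 0,"ty": 2,"tz": 40,"roll": 0},
    {"gripper": 1,"tx": 0,"ty": 2,"tz": 40,"roll": 0},
    {"gripper": 1,"tx": 0,"ty": 0,"tz": 30,"roll": 0},
    {"gripper": 1,"tx": 0,"ty": 0,"tz": 14,"roll": 0},
    {"gripper": 1,"tx": 0,"ty": 0,"tz": 0,"roll": 0}
  ]
}}

```text
t: 6.3
ee_pos: [0.467, 0.0975, 0.343]
ee_rot: [0.0, 0.98, -0.2, -0.002]
ft_force: [-1.0, -1.2, 1.0]
gripper_width: 0.0006
gripper_force: 0.0
```

{"method": "apply_moves", "body": {
  "motion": [
    {"gripper": 1,"tx": 0,"ty": -10,"tz": 0,"roll": 0},
    {"gripper": 1,"tx": 0,"ty": -10,"tz": 0,"roll": 0},
    {"gripper": 1,"tx": 0,"ty": -10,"tz": 0,"roll": 0},
    {"gripper": 1,"tx": 0,"ty": -10,"tz": 0,"roll": 0},
    {"gripper": 1,"tx": 0,"ty": -10,"tz": 0,"roll": 0},
    {"gripper": 1,"tx": 0,"ty": -10,"tz": 0,"roll": 0},
    {"gripper": 1,"tx": 0,"ty": -10,"tz": 0,"roll": 0},
    {"gripper": 1,"tx": 0,"ty": -5,"tz": 0,"roll": 0},
    {"gripper": 1,"tx": 0,"ty": 0,"tz": 0,"roll": 0}
  ]
}}

```text
t: 7.2
ee_pos: [0.4972, 0.1671, 0.3445]
ee_rot: [-0.0, 0.98, -0.2, -0.0]
ft_force: [-0.0, 0.0, -1.9]
gripper_width: 0.0003
gripper_force: 0.0
```

Run:
```python
from h import *
d=cap('top');b=cap('wrist')
cv2.imwrite('pics/e.png',np.hstack([cv2.resize(d['img'][150:310,200:440],(480,320)),cv2.resize(b['img'],(320,320))])[:,:,::-1])
for x in(d,b):
    for n in('flap_left','flap_right'): find(x,n)
```

```text
flap_left 0.24 [447. 188.] med [ 0.626 -0.441  0.022] lo [ 0.582 -0.485 -0.002] hi [ 0.673 -0.394  0.032]
flap_right 0.94 [318. 223.] med [0.446 0.04  0.161] lo [ 0.369 -0.001  0.001] hi [0.615 0.078 0.185]
flap_left 0.65 [282. 180.] med [0.543 0.168 0.166] lo [0.502 0.144 0.143] hi [0.576 0.193 0.18 ]
flap_left 0.47 [385. 235.] med [0.444 0.119 0.072] lo [0.43  0.109 0.028] hi [0.451 0.13  0.111]
flap_right 0.78 [537. 219.] med [0.473 0.046 0.181] lo [0.38  0.018 0.149] hi [0.523 0.083 0.182]
```

View pics/e.png

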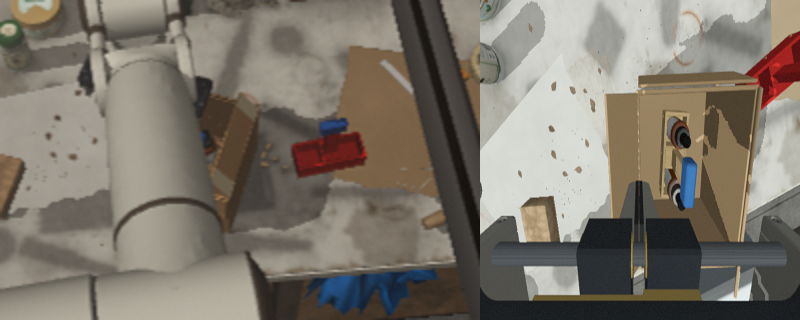

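{"method": "apply_moves", "body": {
  "motion": [
    {"gripper": 1,"tx": 0,"ty": -6,"tz": 0,"roll": 0},
    {"gripper": 1,"tx": 0,"ty": -6,"tz": 0,"roll": 0},
    {"gripper": 1,"tx": 0,"ty": 0,"tz": 0,"roll": 0}
  ]
}}

```text
t: 7.8
ee_pos: [0.502, 0.1776, 0.345]
ee_rot: [0.001, 0.98, -0.201, -0.0]
ft_force: [-0.9, -3.7, 2.7]
gripper_width: 0.0003
gripper_force: 2.1
```

{"method": "apply_moves", "body": {
  "motion": [
    {"gripper": 1,"tx": 0,"ty": 20,"tz": 0,"roll": 0},
    {"gripper": 1,"tx": 0,"ty": 30,"tz": 0,"roll": 0},
    {"gripper": 1,"tx": 0,"ty": 30,"tz": 0,"roll": 0},
    {"gripper": 1,"tx": 0,"ty": 10,"tz": 0,"roll": 0},
    {"gripper": 1,"tx": 0,"ty": 10,"tz": 0,"roll": 0},
    {"gripper": 1,"tx": 0,"ty": 10,"tz": 0,"roll": 0},
    {"gripper": 1,"tx": 0,"ty": 10,"tz": 0,"roll": 0},
    {"gripper": 1,"tx": 0,"ty": 10,"tz": 0,"roll": 0},
    {"gripper": 1,"tx": 0,"ty": 10,"tz": 0,"roll": 0},
    {"gripper": 1,"tx": 0,"ty": 10,"tz": 0,"roll": 0}
  ]
}}

```text
t: 8.8
ee_pos: [0.4425, 0.0389, 0.3447]
ee_rot: [-0.0, 0.98, -0.201, 0.0]
ft_force: [-0.2, 0.2, -0.6]
gripper_width: 0.0001
gripper_force: 0.4
```

{"method": "apply_moves", "body": {
  "motion": [
    {"gripper": 1,"tx": 0,"ty": 8,"tz": 0,"roll": 0},
    {"gripper": 1,"tx": 0,"ty": 8,"tz": 0,"roll": 0},
    {"gripper": 1,"tx": 0,"ty": 8,"tz": 0,"roll": 0},
    {"gripper": 1,"tx": 0,"ty": 0,"tz": 0,"roll": 0}
  ]
}}

```text
t: 9.2
ee_pos: [0.4335, 0.0177, 0.3455]
ee_rot: [-0.002, 0.979, -0.202, 0.001]
ft_force: [2.5, 7.7, 3.1]
gripper_width: 0.0004
gripper_force: 3.5
```

{"method": "apply_moves", "body": {
  "motion": [
    {"gripper": 1,"tx": 0,"ty": -20,"tz": 0,"roll": 0},
    {"gripper": 1,"tx": 0,"ty": -25,"tz": -20,"roll": 0},
    {"gripper": 0.5,"tx": -15,"ty": -25,"tz": -35,"roll": 0},
    {"gripper": 0.5,"tx": -25,"ty": -19,"tz": -35,"roll": 0},
    {"gripper": 0.5,"tx": -25,"ty": 0,"tz": -30,"roll": 0},
    {"gripper": 0.5,"tx": -15,"ty": 0,"tz": -10,"roll": 0},
    {"gripper": 0.5,"tx": 0,"ty": 0,"tz": 0,"roll": 0},
    {"gripper": 0.5,"tx": 0,"ty": 0,"tz": 0,"roll": 0}
  ]
}}

```text
t: 10.0
ee_pos: [0.3949, 0.1304, 0.4742]
ee_rot: [0.0, 0.98, -0.201, 0.0]
ft_force: [0.1, -0.5, -0.2]
gripper_width: 0.0454
gripper_force: 0.0
```

```bash
sed -i "s/d1.png'.*/f.png')/" fit.py; sed -i "s/m=np.median(q,0);q=q\[q\[:,2\]>.136\]/q=q[(q[:,2]>.138)\&((q[:,1]>.1)==(n=='flap_left'))]/" fit.py; python3 fit.py; python3 st.py
```

```text
grip ((465.7290344238281, 99.67719268798828), (15.414270401000977, 42.6348991394043), 65.30101013183594) 0.13639687512323528 558
flap_left 8189 n [-0.221 -0.556  0.801] tilt 0.642 axis deg 158.3
top [0.51  0.204 0.171]
bot [0.496 0.168 0.142]
flap_right 8297 n [0.219 0.556 0.802] tilt 0.64 axis deg -21.5
top [ 0.426 -0.008  0.171]
bot [0.44  0.028 0.141]
[0.3952 0.1303 0.4734] [[0.919, -0.394, -0.003], [-0.394, -0.919, -0.0], [-0.002, 0.001, -1.0]] 10.2 0.04594136503081399 ydeg -113.23049702563259
carton in tool mm [ 80.5  -2.8 473.2]
grip in tool mm [ 77.6   0.6 473.2]
```

View pics/f.png

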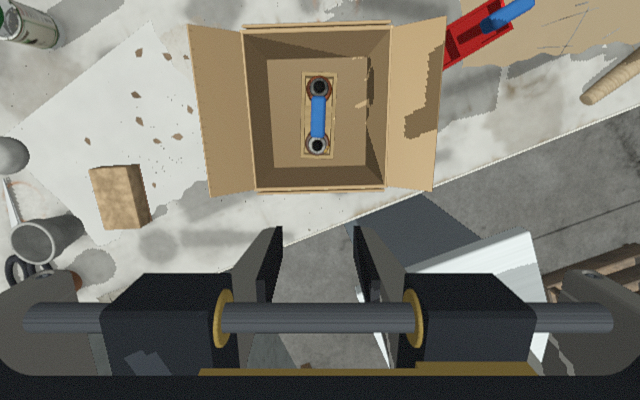

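Both flaps are back at about 2.5 rad, and the grip is at (318,117) with its centre clear. Next I'll go over it and descend.

{"method": "apply_moves", "body": {
  "motion": [
    {"gripper": 0.5,"tx": 25,"ty": 0,"tz": 0,"roll": 0},
    {"gripper": 0.5,"tx": 30,"ty": 0,"tz": 0,"roll": 0},
    {"gripper": 0.5,"tx": 22,"ty": 0,"tz": 10,"roll": 0},
    {"gripper": 0.5,"tx": 0,"ty": 0,"tz": 30,"roll": 1.5},
    {"gripper": 0.5,"tx": 0,"ty": 0,"tz": 30,"roll": 0},
    {"gripper": 0.5,"tx": 0,"ty": 0,"tz": 30,"roll": 0},
    {"gripper": 0.5,"tx": 0,"ty": 0,"tz": 20,"roll": 0},
    {"gripper": 0.5,"tx": 0,"ty": 0,"tz": 0,"roll": 0}
  ]
}}

```text
t: 11.0
ee_pos: [0.4645, 0.1001, 0.3506]
ee_rot: [0.001, 0.977, -0.214, -0.004]
ft_force: [-0.1, 0.4, -0.1]
gripper_width: 0.0459
gripper_force: 0.0
```

```bash
sed -i 's/.465,.099/.4657,.0997/' st.py; python3 st.py
```

```text
[0.4645 0.1001 0.3506] [[0.908, -0.418, -0.008], [-0.418, -0.908, 0.0], [-0.008, 0.003, -1.0]] 11.0 0.04587594969067585 ydeg -114.71830141736284
carton in tool mm [  6.4  -3.9 350.6]
grip in tool mm [  4.   -1.3 350.6]
```

{"method": "apply_moves", "body": {
  "motion": [
    {"gripper": 0.5,"tx": 1,"ty": -1,"tz": 15,"roll": 0},
    {"gripper": 0.5,"tx": 0,"ty": 0,"tz": 15,"roll": 0},
    {"gripper": 0.5,"tx": 0,"ty": 0,"tz": 15,"roll": 0},
    {"gripper": 0.5,"tx": 0,"ty": 0,"tz": 10,"roll": 0},
    {"gripper": 0.5,"tx": 0,"ty": 0,"tz": 0,"roll": 0}
  ]
}}

```text
t: 11.5
ee_pos: [0.4667, 0.1008, 0.299]
ee_rot: [0.0, 0.977, -0.214, -0.001]
ft_force: [0.3, 0.6, -0.1]
gripper_width: 0.046
gripper_force: 0.0
```

{"method": "apply_moves", "body": {
  "motion": [
    {"gripper": 0.65,"tx": 0,"ty": 0,"tz": 0,"roll": 0},
    {"gripper": 0.75,"tx": 0,"ty": 0,"tz": 0,"roll": 0},
    {"gripper": 0.8,"tx": 0,"ty": 0,"tz": 0,"roll": 0},
    {"gripper": 0.85,"tx": 0,"ty": 0,"tz": 0,"roll": 0},
    {"gripper": 1,"tx": 0,"ty": 0,"tz": 0,"roll": 0},
    {"gripper": 1,"tx": 0,"ty": 0,"tz": 0,"roll": 0},
    {"gripper": 1,"tx": 0,"ty": 0,"tz": 0,"roll": 0},
    {"gripper": 1,"tx": 0,"ty": 0,"tz": 0,"roll": 0}
  ]
}}

```text
t: 12.3
ee_pos: [0.4671, 0.1009, 0.3001]
ee_rot: [0.0, 0.977, -0.214, 0.0]
ft_force: [-0.9, -0.6, 4.3]
gripper_width: 0.0158
gripper_force: 30.0
```

{"method": "apply_moves", "body": {
  "motion": [
    {"gripper": 1,"tx": 0,"ty": 0,"tz": -3,"roll": 0},
    {"gripper": 1,"tx": 0,"ty": 0,"tz": -5,"roll": 0},
    {"gripper": 1,"tx": 0,"ty": 0,"tz": -8,"roll": 0},
    {"gripper": 1,"tx": 0,"ty": 0,"tz": -10,"roll": 0},
    {"gripper": 1,"tx": 0,"ty": 0,"tz": -12,"roll": 0},
    {"gripper": 1,"tx": 0,"ty": 0,"tz": -12,"roll": 0},
    {"gripper": 1,"tx": 0,"ty": 0,"tz": -12,"roll": 0},
    {"gripper": 1,"tx": 0,"ty": 0,"tz": -12,"roll": 0},
    {"gripper": 1,"tx": 0,"ty": 0,"tz": -12,"roll": 0},
    {"gripper": 1,"tx": 0,"ty": 0,"tz": -12,"roll": 0}
  ]
}}

```text
t: 13.3
ee_pos: [0.4669, 0.1009, 0.3988]
ee_rot: [-0.0, 0.977, -0.214, 0.0]
ft_force: [0.2, -0.3, -2.3]
gripper_width: 0.0158
gripper_force: 30.0
```

{"method": "apply_moves", "body": {
  "motion": [
    {"gripper": 1,"tx": 0,"ty": 0,"tz": -12,"roll": 0},
    {"gripper": 1,"tx": 0,"ty": 0,"tz": -12,"roll": 0},
    {"gripper": 1,"tx": 0,"ty": 0,"tz": -12,"roll": 0},
    {"gripper": 1,"tx": 0,"ty": 0,"tz": -12,"roll": 0},
    {"gripper": 1,"tx": 0,"ty": 0,"tz": -12,"roll": 0},
    {"gripper": 1,"tx": 0,"ty": 0,"tz": -12,"roll": 0},
    {"gripper": 1,"tx": 0,"ty": 0,"tz": -10,"roll": 0},
    {"gripper": 1,"tx": 0,"ty": 0,"tz": -8,"roll": 0},
    {"gripper": 1,"tx": 0,"ty": 0,"tz": -5,"roll": 0},
    {"gripper": 1,"tx": 0,"ty": 0,"tz": -3,"roll": 0}
  ]
}}

```text
t: 14.3
ee_pos: [0.4669, 0.1009, 0.4961]
ee_rot: [-0.0, 0.977, -0.214, 0.0]
ft_force: [-0.8, -0.5, -3.4]
gripper_width: 0.0157
gripper_force: 30.0
```

{"method": "apply_moves", "body": {
  "motion": [
    {"gripper": 1,"tx": 0,"ty": 0,"tz": 0,"roll": 0},
    {"gripper": 1,"tx": 0,"ty": 0,"tz": 0,"roll": 0},
    {"gripper": 1,"tx": 0,"ty": 0,"tz": 0,"roll": 0}
  ]
}}

```text
t: 14.6
ee_pos: [0.4668, 0.101, 0.4952]
ee_rot: [0.0, 0.977, -0.214, -0.001]
ft_force: [0.2, 0.8, -2.8]
gripper_width: 0.0157
gripper_force: 30.0
```

Run:
```python
from h import *
d=cap('side');b=cap('wrist')
cv2.imwrite('pics/g.png',np.hstack([cv2.resize(d['img'][150:310,200:440],(400,300)),cv2.resize(b['img'],(400,300))])[:,:,::-1])
for x in(d,b):
    for n in('carrier','bottle_red','bottle_white','flap_left','flap_right'): find(x,n)
s=observe();print(s['ee_pos'],s['ft_force'],s['gripper_width'])
```

```text
carrier 0.91 [384. 241.] med [ 0.476 -0.122  0.036] lo [ 0.455 -0.173  0.003] hi [ 0.596 -0.074  0.135]
carrier 0.82 [307. 194.] med [0.449 0.1   0.233] lo [0.403 0.062 0.203] hi [0.503 0.141 0.333]
bottle_red 0.69 [315. 176.] med [0.484 0.083 0.264] lo [0.477 0.072 0.227] hi [0.508 0.097 0.294]
bottle_white 0.75 [300. 182.] med [0.423 0.114 0.265] lo [0.414 0.101 0.235] hi [0.438 0.13  0.307]
flap_left 0.65 [281. 207.] med [0.481 0.195 0.16 ] lo [0.425 0.149 0.124] hi [0.625 0.231 0.206]
flap_right 0.53 [347. 219.] med [0.446 0.004 0.162] lo [ 0.379 -0.03   0.143] hi [0.507 0.032 0.175]
carrier 0.81 [458.  92.] med [ 0.488 -0.113  0.036] lo [ 0.459 -0.172  0.005] hi [ 0.511 -0.067  0.133]
carrier 0.79 [317. 216.] med [0.476 0.097 0.236] lo [0.447 0.061 0.205] hi [0.522 0.123 0.333]
bottle_red 0.94 [318. 175.] med [0.502 0.083 0.276] lo [0.486 0.071 0.219] hi [0.513 0.101 0.306]
flap_left 0.71 [235. 182.] med [0.51  0.184 0.157] lo [0.432 0.147 0.142] hi [0.576 0.225 0.17 ]
flap_right 0.97 [404. 178.] med [0.44  0.007 0.157] lo [ 0.362 -0.03   0.142] hi [0.506 0.047 0.17 ]
[0.46688923 0.10094078 0.49573761] [-0.23033291  0.06326153 -2.89234476] 0.016146968294523698
```

View pics/g.png

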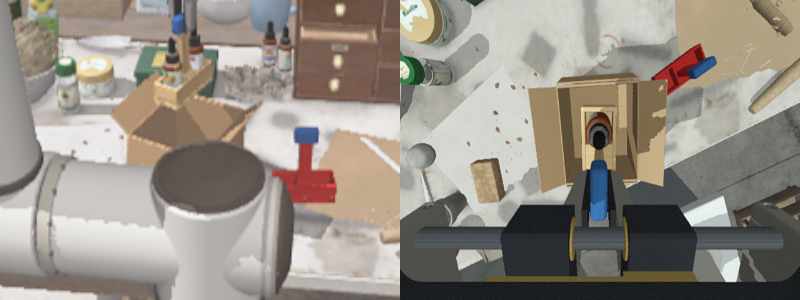

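The carrier hangs level above the carton, with both bottles standing in it and its underside at about z = 0.20 m. The flaps are still back. Now I'll hold for over two seconds.

{"method": "apply_moves", "body": {
  "motion": [
    {"gripper": 1,"tx": 0,"ty": 0,"tz": 0,"roll": 0},
    {"gripper": 1,"tx": 0,"ty": 0,"tz": 0,"roll": 0},
    {"gripper": 1,"tx": 0,"ty": 0,"tz": 0,"roll": 0},
    {"gripper": 1,"tx": 0,"ty": 0,"tz": 0,"roll": 0},
    {"gripper": 1,"tx": 0,"ty": 0,"tz": 0,"roll": 0},
    {"gripper": 1,"tx": 0,"ty": 0,"tz": 0,"roll": 0},
    {"gripper": 1,"tx": 0,"ty": 0,"tz": 0,"roll": 0},
    {"gripper": 1,"tx": 0,"ty": 0,"tz": 0,"roll": 0},
    {"gripper": 1,"tx": 0,"ty": 0,"tz": 0,"roll": 0},
    {"gripper": 1,"tx": 0,"ty": 0,"tz": 0,"roll": 0}
  ]
}}

```text
t: 16.2
ee_pos: [0.4669, 0.101, 0.4957]
ee_rot: [-0.0, 0.977, -0.214, -0.0]
ft_force: [-0.5, 0.9, -1.9]
gripper_width: 0.0157
gripper_force: 30.0
```

{"method": "apply_moves", "body": {
  "motion": [
    {"gripper": 1,"tx": 0,"ty": 0,"tz": 0,"roll": 0},
    {"gripper": 1,"tx": 0,"ty": 0,"tz": 0,"roll": 0},
    {"gripper": 1,"tx": 0,"ty": 0,"tz": 0,"roll": 0},
    {"gripper": 1,"tx": 0,"ty": 0,"tz": 0,"roll": 0},
    {"gripper": 1,"tx": 0,"ty": 0,"tz": 0,"roll": 0},
    {"gripper": 1,"tx": 0,"ty": 0,"tz": 0,"roll": 0},
    {"gripper": 1,"tx": 0,"ty": 0,"tz": 0,"roll": 0},
    {"gripper": 1,"tx": 0,"ty": 0,"tz": 0,"roll": 0},
    {"gripper": 1,"tx": 0,"ty": 0,"tz": 0,"roll": 0},
    {"gripper": 1,"tx": 0,"ty": 0,"tz": 0,"roll": 0}
  ]
}}

```text
t: 17.2
ee_pos: [0.4669, 0.101, 0.4957]
ee_rot: [-0.0, 0.977, -0.214, -0.0]
ft_force: [0.2, -0.5, -3.0]
gripper_width: 0.0161
gripper_force: 30.0
```

{"method": "apply_moves", "body": {
  "motion": [
    {"gripper": 1,"tx": 0,"ty": 0,"tz": 0,"roll": 0},
    {"gripper": 1,"tx": 0,"ty": 0,"tz": 0,"roll": 0},
    {"gripper": 1,"tx": 0,"ty": 0,"tz": 0,"roll": 0},
    {"gripper": 1,"tx": 0,"ty": 0,"tz": 0,"roll": 0},
    {"gripper": 1,"tx": 0,"ty": 0,"tz": 0,"roll": 0},
    {"gripper": 1,"tx": 0,"ty": 0,"tz": 0,"roll": 0},
    {"gripper": 1,"tx": 0,"ty": 0,"tz": 0,"roll": 0},
    {"gripper": 1,"tx": 0,"ty": 0,"tz": 0,"roll": 0},
    {"gripper": 1,"tx": 0,"ty": 0,"tz": 0,"roll": 0},
    {"gripper": 1,"tx": 0,"ty": 0,"tz": 0,"roll": 0}
  ]
}}

```text
t: 18.2
ee_pos: [0.4669, 0.101, 0.4957]
ee_rot: [0.0, 0.977, -0.214, 0.0]
ft_force: [-0.6, 0.2, -2.2]
gripper_width: 0.0156
gripper_force: 30.0
```

```bash
python3 -c "
from rig import *
print(hand_in())"
```

```text
the job is handed in; nothing more can be done
None
```

I folded both flaps back to about 2.5 rad, lifted the carrier with both bottles about 6 cm above the carton's rim, held it level and still for over 3 s, and handed in at about 18 s still gripping it; the hand-in returned no verdict.

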